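# Release the latched key on the dust extractor

## Task

One of the four identical white keys on the bench dust extractor is still latched down. Feel for it with light fingertip taps, pushing none of the raised keys in more than half way, then press the latched key down until it clicks and let it spring back up. Finish with all four keys raised and the hand clear, and leave the tools, bottles and work on and around the extractor where they are: nothing is to be picked up.

Things in the scene. Friction and masses are not known exactly. Their poses are not given: they have to be found in the camera images.
- extractor: Bench dust extractor, fixed to the table: grey cabinet 340 mm wide (y), 270 mm deep (x), origin under its centre, front (-x) roughly towards the robot. A flat black deck, 62 mm above the table, runs along the front and carries the key row; the grille behind, 90 mm high with a 97 mm rim, starts 40 mm beyond the key centres. A fuse cap 6 mm high stands 49 mm beyond place 1.
- place_1 (a point): Place 1 of 4 in the key row (end on the extractor's +y side, by the fuse cap): on the key's centre line, fixed to the cabinet at the height of the top of a RAISED key: 76 mm above the table, 14 mm above the deck. Which key stands here is not told. Places are 42 mm apart along the extractor's y.
- place_2 (a point): Place 2 of 4 in the key row: on the key's centre line, fixed to the cabinet at the height of the top of a RAISED key: 76 mm above the table, 14 mm above the deck. Which key stands here is not told. All four white keys look alike: cap 32 mm deep (x), 26 mm wide (y), moving straight down.
- place_3 (a point): Place 3 of 4 in the key row: on the key's centre line, fixed to the cabinet at the height of the top of a RAISED key: 76 mm above the table, 14 mm above the deck. Which key stands here is not told. The top of the latched key stands 4 to 5 mm below this level; every key bottoms 10 mm below it.
- place_4 (a point): Place 4 of 4 in the key row (end by the sanding block): on the key's centre line, fixed to the cabinet at the height of the top of a RAISED key: 76 mm above the table, 14 mm above the deck. Which key stands here is not told.
- latched_key (a joint): Travel in m of the one key that starts latched, wherever in the row it stands: 0 raised, 0.004 to 0.005 latched, 0.010 bottom (rubber stop). Push-push: pressed past 0.009 (best to the bottom) and let go, it is released and springs up to 0; pressed so far again, it latches again. Spring 2.8 N raised, 3.3 N where latched, 3.8 N at the bottom.
- raised_key_a (a joint): Travel in m of one of the three keys that start raised, place in the row not told: 0 raised, growing as it is pressed. It starts to move at 2.8 N and gains only 0.1 N per mm. Same push-push action: pushed past about 0.0085 and let go, it would latch at 0.004 to 0.005.
- raised_key_b (a joint): Travel in m of one of the three keys that start raised, place in the row not told: 0 raised, growing as it is pressed. It starts to move at 2.8 N and gains only 0.1 N per mm. Same push-push action: pushed past about 0.0085 and let go, it would latch at 0.004 to 0.005.
- raised_key_c (a joint): Travel in m of one of the three keys that start raised, place in the row not told: 0 raised, growing as it is pressed. It starts to move at 2.8 N and gains only 0.1 N per mm. Same push-push action: pushed past about 0.0085 and let go, it would latch at 0.004 to 0.005.
- carving: Bystander: small wooden relief of a face, 94 x 64 mm, 29 mm high, lying loose on the extractor's grille. Origin: centre of its underside.
- sanding_block: Bystander: cork sanding block, 40 x 70 mm, 26 mm high, lying loose on the extractor's black deck beyond the place_4 end of the key row; its near side is at least 25 mm from the last key. Origin: centre of its underside.
- gouge: Bystander: carving gouge with a light wooden handle, about 200 mm long and 22 mm thick, lying loose on the grille, shaft away from the keys. Origin on its underside, near the middle of its length.
- mallet: Bystander: round wooden carver's mallet standing on its head, 94 mm across, 220 mm high. Origin: centre of its underside.
- tub: Bystander: open white plastic tub, 110 mm across, 75 mm high. Origin: centre of its underside.
- paint_blue: Bystander: small blue paint bottle, 36 mm across, 75 mm high. Origin: centre of its underside.
- paint_red: Bystander: small red paint bottle, 36 mm across, 75 mm high. Origin: centre of its underside.
- bench_brush: Bystander: bench brush, 200 mm long, lying on the table left of the extractor's front. Origin on its underside, near the middle of its length.

How it is judged:
By the outcome, as a careful person would: the job done as asked, in the order asked, and still so for the second after the job is handed in, with the robot touching nothing.
It also fails if it takes over 42 s, if anything falls off the work surface, if the arm or the gripper's body presses on something with over 40 N, if the wrist force passes 120 N, or if a joint passes its speed limit or range.

## Robot

A 6-joint arm with a two-finger parallel gripper is mounted at the origin on the work surface. World frame = base frame: x ahead of the robot, y to its left, z up, the work surface at z = 0. Lengths are in m, angles in degrees, forces in N, time in s.
With the tool pointing down it reaches from about 0.25 to 0.725 m from the base axis. Payload 9.7 kg.
Tool frame: the origin (TCP) lies midway between the tips of the shut fingers; the grasp point (between the pads) lies 19 mm behind it; z points along the fingers, y is the line along which they close (so a half turn about z gives the same grasp; the last joint's range is limited). The gripper opens to 85 mm and grips with 20 to 120 N. Pads are 22 mm wide; open, the fingers measure 114 mm over their backs; the gripper's body (76 mm by 85 mm) begins 54 mm behind the grasp point. The pads swing forward as they close: fully open they stand 13 mm farther back than shut.
Start: joints at [69.271, 4.979, 10.078, 95.1, 0, 90], TCP at [0.195, 0.514, 0.231] pointing down, gripper open.
Joint ranges: [-179.16, 179.16], [-48.56, 103.87], [-65.8, 70.77], [-126.05, 130.52], [-82.76, 87.17], [-180, 180]. Speed limits (degrees/s): [127.2, 127.2, 147.25, 180, 180, 180].

## Interface

Orientations are given as [roll, pitch, yaw] about the fixed x, y, z axes, in that order (R = Rz(yaw) Ry(pitch) Rx(roll)).
In Python, from workcell import bot gives the robot as it stands.
- The arm moves only by the shell command python3 -m crank 'ROWS' [FORCE]. ROWS is JSON, a list of rows, each an object with "gripper": the finger opening in mm, from 0 to 85.4; "travel": the shift along the tool's x, y, z in mm, a list of three; "twist": the turn, a rotation vector about the tool's x, y, z in rad, a list of three. In form: [{"gripper": gripper, "travel": [tx, ty, tz], "twist": [rx, ry, rz]}, ...]. A call has 1 to 12 rows; each row shifts and turns the commanded pose from where the row before left it, along the tool's axes as they then stand; what a row does not reach is not made up. A row lasts 1/8 s, in which the tool goes at most 62.5 mm and 10.7 degrees, less where a joint would pass 70% of its speed; a pose out of reach is approached as far as the arm can. A call is refused whole if a number of a shift passes 62.5 or a number of a turn 0.188, either way. A call with a gripper value outside its range is refused whole. The fingers move at their own pace and stop on an object; FORCE is the grip in N (left out, the last holds). Time passes only in rows, so rows that do not move let the fingers close. It gives the time, the measured TCP pose, the force, the opening and the grip force at its end, in the units of the state.
- bot.get_obs(): the state, without advancing time (a new reading comes with each control period).
- bot.camera(name): name is "scene" or "top" or "wrist"; returns the picture (420x560x3 uint8, red, green, blue); there is no depth.
- bot.calibration(name): a dict with "vfov" (degrees; the focal length in pixels is half the picture's height over the tangent of half this angle, whatever the lens; pixels are square), "cx", "cy" (the principal point, pixels), "camera_from_world" (4x4, takes a point from world to camera coordinates). Camera axes: x right, y down, z forward; pixel columns grow to the right and rows downward; lengths in m; the calibration is good to about 2 mm. A picture is of the moment at which its call begins: read the wrist's pose just before it. calibration takes no time and is no camera call; for the wrist camera it gives the pose at the moment of the call.
- bot.job_done(): hands the job in; it is judged then, once.
The state is a dict: "time": time; "q": joint angles; "qd": joint speeds; "joint_efforts": joint torques, N m; "ee_pos": TCP position; "tcp_rot": TCP orientation; "wrist_force": force on the tool from outside, world axes, zero at the start; "torque": the same for the moment, N m; "opening": finger opening in m; "grasp_force": force on a finger pad.
Only numpy, scipy, OpenCV 4.12 (cv2) and the standard library are available. Lean on these libraries where they do the work, as an engineer would, in place of code of your own. Each camera call takes 0.05 s, during which the arm holds its last target. There are 200 camera calls.

## Working session

There is one attempt and no reset: what is moved stays moved. The work goes in short steps, Python scripts to look and compute and a shell command to move; the robot and the scene stay as the last step left them, time stands still between calls to the robot, and variables do not carry over. Pictures are saved under pics/ and viewed, at most 10 in all, crops included, and the job is handed in when it is done.

```bash
mkdir -p pics; python3 - <<'E'
from workcell import bot
import cv2, numpy as np
o=bot.get_obs(); print(o)
ims=[]
for n in("scene","top"):
    im=bot.camera(n); cv2.imwrite(f"pics/{n}0.png",im[:,:,::-1])
    c=bot.calibration(n); print(n,c['vfov'],c['cx'],c['cy'],np.round(c['camera_from_world'],4).tolist())
E
```

```text
{'time': 0.0, 'q': array([ 6.92703798e+01,  5.01166117e+00,  1.00320571e+01,  9.50975675e+01,
       -1.61633284e-04,  9.00012318e+01]), 'qd': array([-0.06641761,  0.00537513, -0.03399837, -0.01623668,  0.04700413,
        0.01232435]), 'joint_efforts': array([ 1.21305773e-03, -5.20379233e+01,  4.64815557e+01,  1.58533570e-02,
       -2.55111644e-05, -1.43759547e-05]), 'ee_pos': array([0.19459704, 0.51417978, 0.2305562 ]), 'tcp_rot': array([-1.79922828e+02,  1.63292235e-04,  1.59269148e+02]), 'wrist_force': array([ 0.35301257, -0.13997065, -0.48908917]), 'torque': array([-0.00718226,  0.02260966,  0.00041399]), 'grasp_force': 0.0, 'opening': 0.08567477660991525}
scene 44.39557115875772 280.9680446405948 208.29786998921983 [[0.7477, 0.6638, -0.015, -0.4109], [0.5574, -0.6399, -0.529, -0.2361], [-0.3608, 0.3872, -0.8485, 1.5049], [0.0, 0.0, 0.0, 1.0]]
top 46.24297929876321 278.1947651335171 207.67076200644829 [[-0.0178, -0.9998, 0.0018, 0.0171], [-0.9893, 0.0174, -0.1447, 0.53], [0.1446, -0.0043, -0.9895, 1.2719], [0.0, 0.0, 0.0, 1.0]]
```

View pics/top0.png

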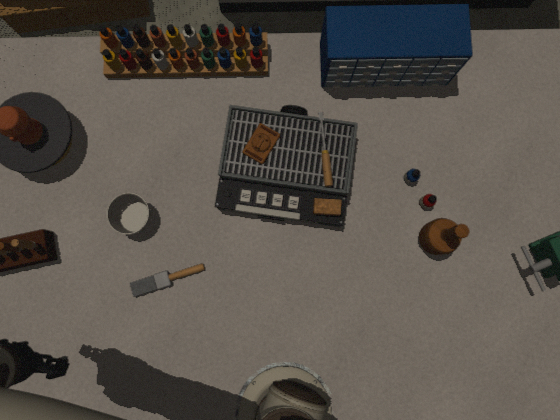

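View pics/scene0.png

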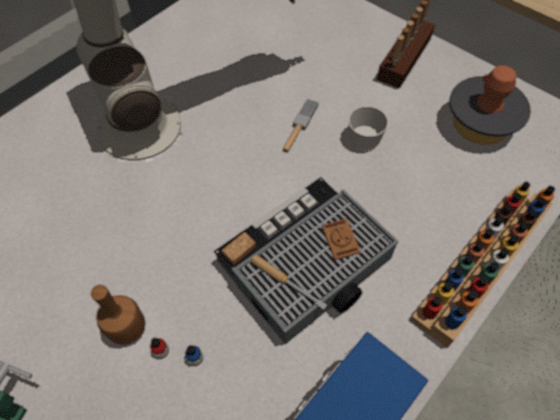

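The top view shows the keys at about (245,197), (261,198), (277,200) and (293,202). A white label strip lies in front at (267,212), and the sanding block is at (327,207). In the scene view the keys are at about (310,201) to (268,229), with the block at (238,248).

```bash
cat > h.py <<'E'
import numpy as np, cv2
from workcell import bot
def ray(c,u,v):
    f=210/np.tan(np.radians(c['vfov']/2)); T=np.array(c['camera_from_world'])
    R,t=T[:3,:3],T[:3,3]; d=R.T@np.array([(u-c['cx'])/f,(v-c['cy'])/f,1]); return -R.T@t,d
def plane(c,u,v,z):
    o,d=ray(c,u,v); return o+d*(z-o[2])/d[2]
def white(im,box,th=120,amin=20,amax=5000):
    x0,y0,x1,y1=box; s=im[y0:y1,x0:x1].astype(int)
    m=((s.min(2)>th)&(s.max(2)-s.min(2)<50)).astype(np.uint8)
    n,l,st,ce=cv2.connectedComponentsWithStats(m)
    return [(ce[i]+[x0,y0],st[i]) for i in range(1,n) if amin<st[i][4]<amax]
E
python3 - <<'E'
from h import *
for n,b in(("top",(225,180,310,225)),("scene",(250,180,330,250))):
    im=cv2.imread(f"pics/{n}0.png")[:,:,::-1]; c=bot.calibration(n)
    for ce,st in white(im,b,130): print(n,ce.round(1),st[2:],plane(c,*ce,0.075).round(4))
a=cv2.imread("pics/top0.png")[180:230,210:350]; b=cv2.imread("pics/scene0.png")[170:270,210:350]
cv2.imwrite("pics/crop.png",np.vstack([cv2.resize(a,None,fx=4,fy=4),cv2.resize(b,None,fx=4,fy=4)])[:600])
E
```

```text
scene [272.7 197. ] [  64   47 1809] [0.4889 0.0389 0.075 ]
scene [308.1 200.2] [14 12 91] [0.5616 0.0893 0.075 ]
scene [295.3 208.3] [14 12 87] [0.5531 0.0508 0.075 ]
scene [281.7 217.8] [14 13 91] [0.5458 0.0085 0.075 ]
scene [268.3 227.5] [14 13 92] [ 0.5397 -0.0327  0.075 ]
```

View pics/crop.png

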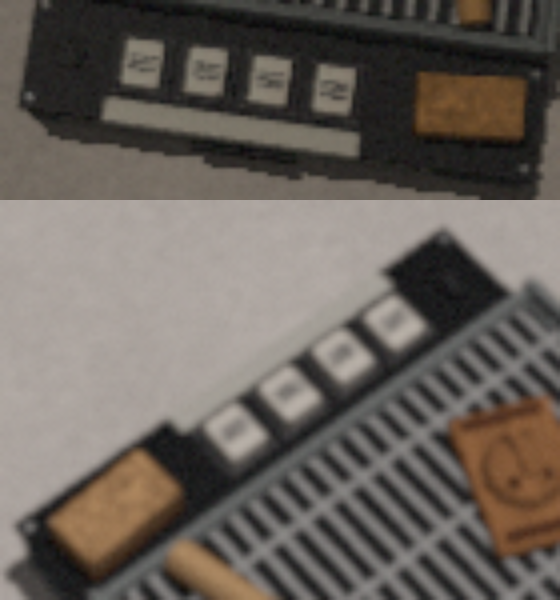

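```bash
python3 - <<'E'
from h import *
im=cv2.imread("pics/top0.png")[:,:,::-1]; c=bot.calibration("top")
for ce,st in white(im,(225,180,310,225),95): print(ce.round(1),st[2:],plane(c,*ce,0.075).round(4))
c=bot.calibration("wrist"); T=np.array(c['camera_from_world']); print(c['vfov'],"cam pos",(-T[:3,:3].T@T[:3,3]).round(3),"axis",T[2,:3].round(3))
o=bot.get_obs(); from scipy.spatial.transform import Rotation as R
M=R.from_euler('xyz',o['tcp_rot'],degrees=True)
print("cam in tool",M.inv().apply(-T[:3,:3].T@T[:3,3]-o['ee_pos']).round(3),M.inv().apply(T[2,:3]).round(3))
print("travel to hover",M.inv().apply(np.array([.55,.03,.2])-o['ee_pos']).round(4))
E
```

```text
[245.2 195.2] [10 12 77] [0.5593 0.093  0.075 ]
[261. 197.] [10 12 69] [0.5537 0.052  0.075 ]
[276.9 199.6] [10 12 74] [0.5462 0.011  0.075 ]
[293.  201.7] [10 12 69] [ 0.5398 -0.0307  0.075 ]
[267.  211.2] [ 63  14 325] [0.5162 0.037  0.075 ]
[243.9 221.3] [ 51   9 246] [0.491  0.0968 0.075 ]
59.44870512077529 cam pos [0.116 0.544 0.372] axis [ 0.304 -0.115 -0.946]
cam in tool [ 0.084  0.    -0.142] [-0.325  0.001  0.946]
travel to hover [-0.5038 -0.327   0.031 ]
```

```bash
python3 -m crank '[{"gripper":0,"travel":[-50,-33,0],"twist":[0,0,0]},{"gripper":0,"travel":[-50,-33,0],"twist":[0,0,0]},{"gripper":0,"travel":[-50,-33,0],"twist":[0,0,0]},{"gripper":0,"travel":[-50,-33,0],"twist":[0,0,0]},{"gripper":0,"travel":[-50,-33,0],"twist":[0,0,0]},{"gripper":0,"travel":[-50,-33,0],"twist":[0,0,0]},{"gripper":0,"travel":[-50,-33,0],"twist":[0,0,0]},{"gripper":0,"travel":[-50,-33,0],"twist":[0,0,0]},{"gripper":0,"travel":[-50,-33,0],"twist":[0,0,0]},{"gripper":0,"travel":[-50,-33,0],"twist":[0,0,0]}]' 20
python3 -m crank '[{"gripper":0,"travel":[0,0,0],"twist":[0,0,0.172]},{"gripper":0,"travel":[0,0,0],"twist":[0,0,0.172]},{"gripper":0,"travel":[0,0,0],"twist":[0,0,0.172]},{"gripper":0,"travel":[0,0,0],"twist":[0,0,0.172]},{"gripper":0,"travel":[0,0,0],"twist":[0,0,0.172]},{"gripper":0,"travel":[0,0,0],"twist":[0,0,0.172]},{"gripper":0,"travel":[0,0,0],"twist":[0,0,0.172]},{"gripper":0,"travel":[0,0,0],"twist":[0,0,0.172]},{"gripper":0,"travel":[0,0,0],"twist":[0,0,0]}]'
python3 - <<'E'
from h import *
c=bot.calibration("wrist"); o=bot.get_obs(); im=bot.camera("wrist"); cv2.imwrite("pics/w1.png",im[:,:,::-1])
np.savez("w1.npz",im=im,**{k:c[k] for k in c})
print(o['time'],o['ee_pos'],o['tcp_rot'],o['wrist_force'],o['q'])
for ce,st in white(im,(0,0,560,420),120,300,8000): print(ce.round(1),st,plane(c,*ce,0.076).round(4))
E
```

```text
time: 1.35
ee_pos: [0.5463, 0.0269, 0.231]
tcp_rot: [180.0, -0.0, 159.3]
wrist_force: [0.2, 1.1, -0.0]
opening: -0.0002
grasp_force: 0.0
time: 2.48
ee_pos: [0.5454, 0.0288, 0.2309]
tcp_rot: [-180.0, 0.0, 80.5]
wrist_force: [-0.5, -0.1, -1.0]
opening: 0.0
grasp_force: 0.0
2.475 [0.54538935 0.02876756 0.23092219] [-1.79963113e+02  7.68164359e-03  8.04981637e+01] [-0.50447129 -0.12405101 -0.95633528] [3.01911278e+00 4.47608183e+00 9.50110939e+00 9.50627025e+01
 4.98004667e-04 1.02520951e+02]
[446.7   2. ] [ 347    0  213    6 1049] [0.6865 0.1491 0.076 ]
[284.5 111.4] [ 265   95   40   34 1345] [0.5605 0.094  0.076 ]
[284.2 164.4] [ 265  148   40   33 1229] [0.5537 0.053  0.076 ]
[285.2 210.9] [266 196  38  32 951] [0.5481 0.0135 0.076 ]
[517.3 355.8] [ 422  238  138  182 7261] [ 0.7488 -0.1724  0.076 ]
[289.4 263.1] [276 254  26  17 369] [ 0.5439 -0.0356  0.076 ]
[223.  329.2] [204 318  37  21 337] [ 0.4705 -0.0942  0.076 ]
[ 69.  371.3] [   0  327  196   93 7877] [ 0.3082 -0.1174  0.076 ]
[278.9 396.6] [270 378  18  36 491] [ 0.5095 -0.1839  0.076 ]
```

View pics/w1.png

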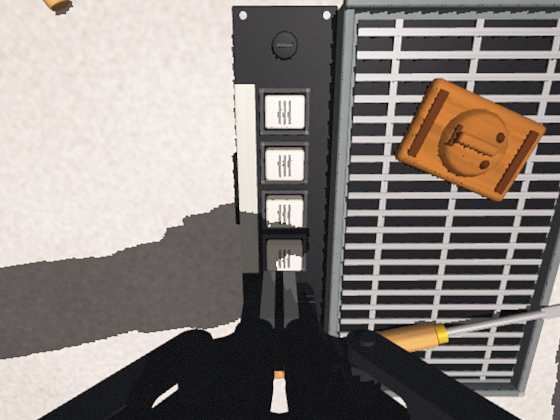

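The wrist view shows the fuse cap at (284,45) beside place 1. The keys are at (284,111), (284,164), (285,211) and, partly hidden by the fingertips, (289,255). The three views agree to about 2 mm, and the hand's yaw already matches the row. I'll start with place 2, hovering about 15 mm above it to get a force baseline.

```bash
python3 -m crank '[{"gripper":0,"travel":[23,4,0],"twist":[0,0,0]},{"gripper":0,"travel":[0,0,45],"twist":[0,0,0]},{"gripper":0,"travel":[0,0,45],"twist":[0,0,0]},{"gripper":0,"travel":[0,0,40],"twist":[0,0,0]},{"gripper":0,"travel":[0,0,10],"twist":[0,0,0]},{"gripper":0,"travel":[0,0,0],"twist":[0,0,0]},{"gripper":0,"travel":[0,0,0],"twist":[0,0,0]}]'
cat > f.py <<'E'
from h import *
import sys
F=[];P=[]
for i in range(4):
    o=bot.get_obs();F.append(o['wrist_force']);P.append(o['ee_pos']); im=bot.camera("wrist")
F=np.array(F);print(o['time'],"pos mm",(np.mean(P,0)*1000).round(2),"F",F.mean(0).round(2),"Fz",F[:,2].round(2))
if len(sys.argv)>1: cv2.imwrite(f"pics/{sys.argv[1]}.png",im[:,:,::-1])
E
python3 f.py w2
```

```text
time: 3.4
ee_pos: [0.5543, 0.0509, 0.0933]
tcp_rot: [179.9, -0.0, 80.5]
wrist_force: [0.8, 0.3, 0.7]
opening: 0.0001
grasp_force: 0.0
3.55 pos mm [554.16  50.86  93.05] F [ 0.31 -0.18  0.2 ] Fz [ 0.72 -0.15  0.09  0.13]
```

View pics/w2.png

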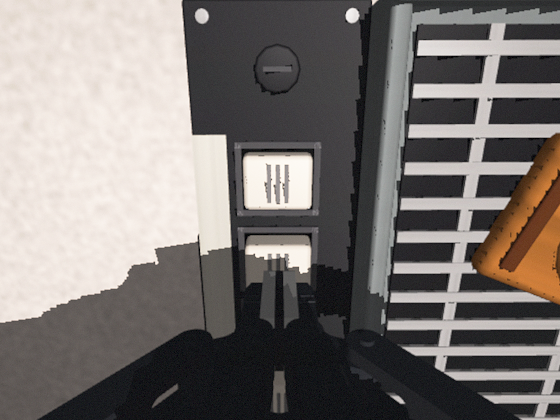

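The fingertips are centred on the second key at (278,255), with key 1 at (278,182). The free-air force noise is about 0.4 N. Now for the first light tap, to about 2 mm below raised level.

```bash
python3 -m crank '[{"gripper":0,"travel":[0,0,9],"twist":[0,0,0]},{"gripper":0,"travel":[0,0,5],"twist":[0,0,0]},{"gripper":0,"travel":[0,0,4],"twist":[0,0,0]},{"gripper":0,"travel":[0,0,0],"twist":[0,0,0]},{"gripper":0,"travel":[0,0,0],"twist":[0,0,0]}]'; python3 f.py
```

```text
time: 4.22
ee_pos: [0.5531, 0.0508, 0.0735]
tcp_rot: [-180.0, 0.0, 80.4]
wrist_force: [-3.6, -0.4, 1.8]
opening: 0.0
grasp_force: 1.4
4.375 pos mm [553.17  50.79  73.47] F [-2.64 -0.31  2.55] Fz [1.77 2.31 3.52 2.59]
```

The pad pushed back with about 2.5 N upward, but there's also −2.6 N in x. The knuckle probably touches the grille rim, so I can't trust this tap. I'll lift, shift 5 mm towards the front and tilt the hand about 15° away from the grille, then tap again.

```bash
python3 -m crank '[{"gripper":0,"travel":[0,0,-20],"twist":[0,0,0]},{"gripper":0,"travel":[0,-5,0],"twist":[-0.13,0,0]},{"gripper":0,"travel":[0,0,0],"twist":[-0.13,0,0]},{"gripper":0,"travel":[0,0,0],"twist":[0,0,0]},{"gripper":0,"travel":[0,0,0],"twist":[0,0,0]},{"gripper":0,"travel":[0,0,0],"twist":[0,0,0]}]'; python3 f.py w3
```

```text
time: 5.18
ee_pos: [0.5495, 0.0516, 0.0938]
tcp_rot: [165.1, -0.0, 80.4]
wrist_force: [0.1, 0.3, -0.3]
opening: 0.0
grasp_force: 0.0
5.325 pos mm [549.24  51.57  93.48] F [-0.19  0.17  0.15] Fz [-0.25  1.11  0.26 -0.52]
```

View pics/w3.png

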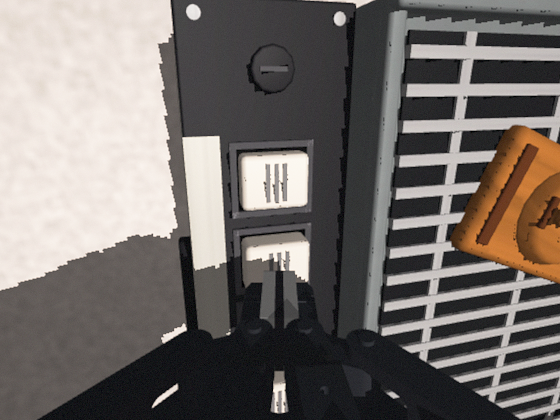

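The hand now leans away from the grille, with the tips on key 2 at (278,265). Tapping again.

```bash
python3 -m crank '[{"gripper":0,"travel":[0,-2.4,9],"twist":[0,0,0]},{"gripper":0,"travel":[0,-1.3,5],"twist":[0,0,0]},{"gripper":0,"travel":[0,-0.9,3.5],"twist":[0,0,0]},{"gripper":0,"travel":[0,0,0],"twist":[0,0,0]},{"gripper":0,"travel":[0,0,0],"twist":[0,0,0]}]'; python3 f.py
```

```text
time: 6.0
ee_pos: [0.5484, 0.0516, 0.0755]
tcp_rot: [165.1, -0.0, 80.4]
wrist_force: [-2.4, -0.3, 3.0]
opening: -0.0
grasp_force: 1.4
6.15 pos mm [548.41  51.62  75.48] F [-1.8  -0.09  2.68] Fz [2.97 3.44 2.14 2.16]
```

The reading is about 2.7 N up, which fits a raised key. I'll tap place 3 at the same depth and compare.

```bash
python3 -m crank '[{"gripper":0,"travel":[0,2.3,-8.75],"twist":[0,0,0]},{"gripper":0,"travel":[0,2.3,-8.75],"twist":[0,0,0]},{"gripper":0,"travel":[-21,0,0],"twist":[0,0,0]},{"gripper":0,"travel":[-21,0,0],"twist":[0,0,0]},{"gripper":0,"travel":[0,0,0],"twist":[0,0,0]},{"gripper":0,"travel":[0,0,0],"twist":[0,0,0]},{"gripper":0,"travel":[0,-2.4,9],"twist":[0,0,0]},{"gripper":0,"travel":[0,-1.3,5],"twist":[0,0,0]},{"gripper":0,"travel":[0,-0.9,3.5],"twist":[0,0,0]},{"gripper":0,"travel":[0,0,0],"twist":[0,0,0]},{"gripper":0,"travel":[0,0,0],"twist":[0,0,0]}]'; python3 f.py
```

```text
time: 7.58
ee_pos: [0.5415, 0.0103, 0.0755]
tcp_rot: [165.1, -0.0, 80.4]
wrist_force: [-3.4, 1.0, 3.0]
opening: -0.0001
grasp_force: 1.4
7.725 pos mm [541.51  10.29  75.49] F [-2.05  1.62  2.88] Fz [2.98 3.27 2.46 2.81]
```

Place 3 gives the same resistance, so it's raised too. Next is place 1, 84 mm towards +y.

```bash
python3 -m crank '[{"gripper":0,"travel":[0,2.3,-8.75],"twist":[0,0,0]},{"gripper":0,"travel":[0,2.3,-8.75],"twist":[0,0,0]},{"gripper":0,"travel":[42,0,0],"twist":[0,0,0]},{"gripper":0,"travel":[42,0,0],"twist":[0,0,0]},{"gripper":0,"travel":[0,0,0],"twist":[0,0,0]},{"gripper":0,"travel":[0,0,0],"twist":[0,0,0]},{"gripper":0,"travel":[0,-2.4,9],"twist":[0,0,0]},{"gripper":0,"travel":[0,-1.3,5],"twist":[0,0,0]},{"gripper":0,"travel":[0,-0.9,3.5],"twist":[0,0,0]},{"gripper":0,"travel":[0,0,0],"twist":[0,0,0]},{"gripper":0,"travel":[0,0,0],"twist":[0,0,0]}]'; python3 f.py
```

```text
time: 9.15
ee_pos: [0.5555, 0.093, 0.0754]
tcp_rot: [165.1, -0.0, 80.4]
wrist_force: [-0.3, 0.1, -0.3]
opening: 0.0002
grasp_force: 0.0
9.3 pos mm [555.5   93.03  75.44] F [-0.02 -0.02 -0.21] Fz [-0.27 -0.39  0.19 -0.36]
```

There's no force at place 1 at the same depth, so that's the latched key. I'll go 4 mm deeper first to confirm contact.

```bash
python3 -m crank '[{"gripper":0,"travel":[0,-0.5,2],"twist":[0,0,0]},{"gripper":0,"travel":[0,-0.5,2],"twist":[0,0,0]},{"gripper":0,"travel":[0,0,0],"twist":[0,0,0]},{"gripper":0,"travel":[0,0,0],"twist":[0,0,0]}]'; python3 f.py
```

```text
time: 9.85
ee_pos: [0.5556, 0.0931, 0.0713]
tcp_rot: [165.1, -0.0, 80.4]
wrist_force: [-0.7, 0.2, 3.7]
opening: -0.0001
grasp_force: 1.6
10.0 pos mm [555.57  93.09  71.31] F [-0.47  0.22  3.43] Fz [3.68 3.4  3.39 3.26]
```

That gives 3.4 N, the latched-key spring force. Now pressing to the stop.

```bash
python3 -m crank '[{"gripper":0,"travel":[0,-0.5,2],"twist":[0,0,0]},{"gripper":0,"travel":[0,-0.5,2],"twist":[0,0,0]},{"gripper":0,"travel":[0,0,0],"twist":[0,0,0]},{"gripper":0,"travel":[0,0,0],"twist":[0,0,0]}]'; python3 f.py
```

```text
time: 10.55
ee_pos: [0.5557, 0.0931, 0.0674]
tcp_rot: [165.1, -0.0, 80.4]
wrist_force: [-1.3, 0.2, 7.8]
opening: -0.0001
grasp_force: 3.6
10.7 pos mm [555.65  93.08  67.36] F [-1.93  0.7   7.56] Fz [7.83 8.16 6.63 7.62]
```

7.6 N is above the 3.8 N spring, so the key is on its rubber stop. I'll nudge 1 mm further, release to clear, and re-tap lightly at the earlier depth to check that it rose.

```bash
python3 -m crank '[{"gripper":0,"travel":[0,-0.2,1],"twist":[0,0,0]},{"gripper":0,"travel":[0,0,0],"twist":[0,0,0]},{"gripper":0,"travel":[0,1.2,-4.5],"twist":[0,0,0]},{"gripper":0,"travel":[0,1,-4.5],"twist":[0,0,0]},{"gripper":0,"travel":[0,2.3,-8.75],"twist":[0,0,0]},{"gripper":0,"travel":[0,2.3,-8.75],"twist":[0,0,0]},{"gripper":0,"travel":[0,0,0],"twist":[0,0,0]},{"gripper":0,"travel":[0,0,0],"twist":[0,0,0]}]'; python3 f.py
python3 -m crank '[{"gripper":0,"travel":[0,-2.4,9],"twist":[0,0,0]},{"gripper":0,"travel":[0,-1.3,5],"twist":[0,0,0]},{"gripper":0,"travel":[0,-0.9,3.5],"twist":[0,0,0]},{"gripper":0,"travel":[0,0,0],"twist":[0,0,0]},{"gripper":0,"travel":[0,0,0],"twist":[0,0,0]}]'; python3 f.py
```

```text
time: 11.75
ee_pos: [0.5552, 0.093, 0.093]
tcp_rot: [165.1, 0.0, 80.4]
wrist_force: [-0.4, -0.1, -0.5]
opening: 0.0002
grasp_force: 0.0
11.9 pos mm [555.11  92.98  92.89] F [-0.51 -0.29 -0.45] Fz [-0.48 -0.21 -0.93 -0.17]
time: 12.58
ee_pos: [0.5554, 0.093, 0.0755]
tcp_rot: [165.1, -0.0, 80.4]
wrist_force: [-2.1, -0.7, 3.7]
opening: 0.0001
grasp_force: 1.4
12.725 pos mm [555.45  93.04  75.49] F [-2.26 -0.09  2.86] Fz [3.66 2.35 2.29 3.15]
```

Place 1 now pushes back at raised height with 2.9 N, so the key is released. Lifting clear and taking a last look.

```bash
python3 -m crank '[{"gripper":0,"travel":[0,5,-18],"twist":[0,0,0]},{"gripper":0,"travel":[0,11,-42],"twist":[0,0,0]},{"gripper":0,"travel":[0,11,-42],"twist":[0,0,0]},{"gripper":0,"travel":[30,-40,-20],"twist":[0,0,0]},{"gripper":0,"travel":[30,-40,-20],"twist":[0,0,0]},{"gripper":0,"travel":[30,-20,0],"twist":[0,0,0]},{"gripper":0,"travel":[0,0,0],"twist":[0,0,0]},{"gripper":0,"travel":[0,0,0],"twist":[0,0,0]},{"gripper":0,"travel":[0,0,0],"twist":[0,0,0]}]'
python3 - <<'E'
from h import *
im=bot.camera("scene")[:,:,::-1]; o=cv2.imread("pics/scene0.png")
a=cv2.resize(o[150:340,180:420],None,fx=1.6,fy=1.6);b=cv2.resize(im[150:340,180:420],None,fx=1.6,fy=1.6)
cv2.imwrite("pics/end.png",np.hstack([a,b]))
E
```

```text
time: 13.9
ee_pos: [0.4652, 0.1989, 0.194]
tcp_rot: [165.1, -0.0, 80.4]
wrist_force: [0.1, -0.5, 0.0]
opening: 0.0
grasp_force: 0.0
```

View pics/end.png

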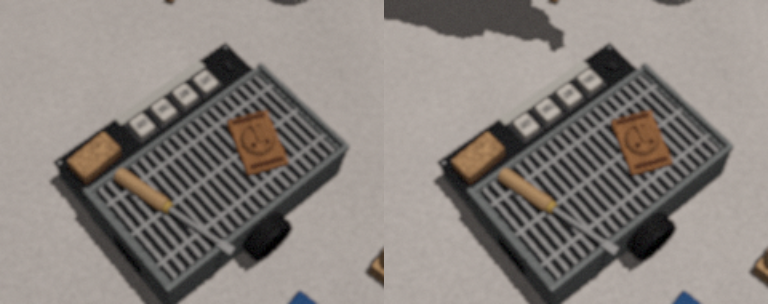

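The before and after crops match. The four keys are at right-hand crop (525,125) to (590,78), and the block, gouge and carving haven't moved. The hand is clear, so I'm handing in.

```bash
python3 -c "
from workcell import bot
print(bot.job_done())"
```

```text
the job is handed in; nothing more can be done
None
```

The latched key was at place 1: I pressed it to its stop, it sprang back to raised height (checked with a light tap), and the job is handed in with the hand clear and nothing seen to have moved; place 4 was never tapped, since the other three taps had already settled which key it was.

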